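# Fit the spring-button support leg to a teaching-microscope bridge

### The arm

A 6-joint arm with a two-finger parallel gripper is mounted at the origin on the work surface. World frame = base frame: x ahead of the robot, y to its left, z up, the work surface at z = 0. Lengths are in mm, angles in rad, forces in N, time in s.
With the tool pointing down it reaches from about 400 to 925 mm from the base axis. Payload 12.5 kg.
Tool frame: the origin (TCP) lies on the mounting face of the last link; the fingertips stand 190 mm ahead of it and the grasp point (between the pads) lies 171 mm ahead of it (env.grasp_offset is the distance from the TCP to the grasp point, in mm); z points along the fingers, y is the direction in which the jaws open and shut (so a half turn about z gives the same grasp; the last joint's range is limited). The gripper opens to 95 mm and grips with 3 to 60 N. Pads are 20 mm wide; open, the fingers measure 119 mm over their backs; the gripper's body (75 mm by 180 mm) begins 59 mm behind the grasp point.
Start: joints at [1.042, 0.491, 1.559, -0, 1.092, -0.106], TCP at [256.424, 569.975, 404.761] pointing down, gripper open.
Joint ranges: [-3.1, 3.1], [-0.84, 2.19], [0.05, 2.79], [-1.13, 4.28], [0.06, 2.93], [-2.69, 2.69]. Speed limits (rad/s): [2.22, 2.22, 2.79, 3.14, 3.14, 3.14].

### API

Orientations are given as [roll, pitch, yaw] about the fixed x, y, z axes, in that order (R = Rz(yaw) Ry(pitch) Rx(roll)).
In Python, from cell import env, viewer gives the robot as it stands.
- The arm moves only by the tool play_rows, never from a script. Its argument "increments" is a list of rows, each an object of numbers: "dx", "dy", "dz": the shift along the tool's x, y, z in mm; "rx", "ry", "rz": the turn, a rotation vector about the tool's x, y, z in units of 6 degrees (1.0 is 6 degrees). A call has 1 to 8 rows; each row is the pose to reach, as a shift and turn from the pose measured when the call began, along the tool's axes at that moment; what a row does not reach only later rows make up. A row lasts 1/12 s, in which the tool goes at most 41.7 mm and 7.16 degrees, less where a joint would pass 70% of its speed; a pose out of reach is approached as far as the arm can. A call with a gripper value outside its range is refused whole. "fingers" is the opening, from 0 (shut) to 1 (fully open), set as the call begins (left out, the last holds). The fingers move at their own pace and stop on an object; the grip force is fixed at half the most. Time passes only in rows, so rows that repeat a pose let the fingers close. It gives the time, the measured TCP pose, the force and the opening at its end, in the units of the state.
- env.state(): the state, without advancing time (a new reading comes with each control period).
- viewer.read_camera(name): name is "scene" or "top" or "wrist"; returns a dict with "image" (480x640x3 uint8, red, green, blue), "fx", "fy", "cx", "cy" (pixels), "rvec" (rotation vector, rad) and "tvec" (3), from world to camera coordinates, as OpenCV has them. Camera axes: x right, y down, z forward; pixel columns grow to the right and rows downward; lengths in mm; the calibration is good to about 2 mm. The wrist camera is an equidistant fisheye: a pixel r from the principal point sees the ray r / f radians off the axis. A picture is of the moment at which its call begins. There is no depth.
- env.job_done(): hands the job in, once; it reports no verdict.
The state is a dict: "t": time; "joints": joint angles; "qvel": joint speeds; "tau": joint torques, N m; "eef_pos": TCP position; "tcp_rot": TCP orientation; "ft_force": force on the tool from outside, world axes, zero at the start; "moment": the same for the moment, N m; "opening": opening from 0.0 (shut) to 1.0 (fully open).
Only numpy, scipy, OpenCV 4.12 (cv2) and the standard library are available. Lean on these libraries where they do the work, as an engineer would, in place of code of your own. Each camera call takes 0.05 s, during which the arm holds its last target.

### The job

Fit the loose square support leg to the microscope bridge that lies on its side on the bench: squeeze the leg's spring button flush, start that end into the bridge's square socket so that the socket's rim keeps the button down, then let go, take the leg farther back and push it home until the button pops out through the hole in the socket's side. Leave the leg locked there, and do not disturb the slide box, the oil bottle or the eyepiece.

Things in the scene. Friction and masses are not known exactly. Their poses are not given: they have to be found in the camera images.
- leg_centre (a point): The support leg: plain aluminium square tube, 30 x 30 mm, 200 mm long over all, about 0.2 kg, lying flat on the bench. This point: its middle, on its axis, 15 mm over its underside. +x points along the leg to the end that enters the socket, +z is up. Tube and plug from -79 to +100 mm; at -x a round rubber foot 30 mm across ends it. A round steel spring button stands out of its -y face at +30 mm.
- leg_tip (a point): Tip of the leg's grey square plug, on the leg's axis, 100 mm from leg_centre. The plug is 24 mm long; its last 14 mm taper to 21 mm square here. Axes as leg_centre.
- leg_lock (a point): Point on the leg's axis level with the spring button's middle, 70 mm behind the tip; axes as leg_centre. Button: 18 mm across, flat-topped, square-flanked, 7 mm out of the -y face (leg 37 mm wide there). Left out, it stops the leg at the rim. Fingers closed on the leg's two y faces press it flush; if they cover only its half farther from the tip, the other half can go under the rim.
- leg_button (a joint): How far the spring button is pressed in (m): 0 = fully out, 0.007 = flush with the tube's face. It takes 2.4 N to start and 5.2 N at flush. About 0.005 while the socket's wall keeps it down; it springs out by itself at the hole.
- bridge: The bridge: off-white beam housing, lying on its side, fixed. Its origin is on the bench, 50 mm below socket_mouth, axes alike. The housing is 75 mm deep, 330 mm long and 100 mm high: it begins 120 mm along +y from the mouth and reaches 70 mm to -x and 260 mm to +x. From its side facing -y one square aluminium socket stands out level.
- socket_mouth (a point): Centre of the socket's open mouth, 50 mm above the bench. +y runs into the socket along its level axis (the leg's +x must point that way), +z is up, +x is the side with the hole. Opening 32 mm square (1 mm of play a side), 115 mm deep. Outside the socket is 37 mm square, its black rim (first 10 mm) 41 mm, so fingers on the leg cannot pass the rim. A leg let go part-way in stays, sagging up to 3 degrees.
- socket_lock (a point): Point on the socket's axis level with the middle of its round hole, 42 mm in from the mouth; axes as socket_mouth. The hole is 21.5 mm across, through the 2.5 mm wall on the +x side. With the leg locked, leg_lock lies here, the tip is 112 mm deep and 88 mm of leg stay outside. Pushing the leg along takes up to about 10 N.
- slide_box_mid (a point): Bystander: white plastic slide box, 87 x 100 x 35 mm high; its middle.
- oil_bottle_mid (a point): Bystander: small amber glass bottle with a black cap, 42 mm across, 85 mm high; its middle.
- eyepiece_mid (a point): Bystander: black eyepiece standing upright, 42 mm across, 64 mm high; its middle.

How it is judged (in metres and radians):
On the way:
1. the button is held down inside the socket, short of the hole (value of joint leg_button above 0.0025 m and y of leg_lock in the frame of socket_mouth between 0.006 and 0.036 m and angle between the x axis of leg_centre and the y axis of socket_mouth, either way round below 0.1 rad and distance between leg_lock and socket_lock below 0.037 m), for 0.05 s.
At the end, for the whole second after the job is handed in: The leg is in the socket with its button sprung out through the hole (pressed less than 1.5 mm), the button's middle within 5 mm of the hole's, the leg in line with the socket within 4 degrees, released and at rest (value of joint leg_button below 0.0015 m and distance between leg_lock and socket_lock below 0.005 m and angle between the x axis of leg_centre and the y axis of socket_mouth, either way round below 0.07 rad and linear speed of leg below 0.01 m/s); the robot touches nothing.
It fails at once if the slide box, the oil bottle or the eyepiece is moved more than 25 mm (distance of any of slide_box_mid, oil_bottle_mid, eyepiece_mid from where it was at the start of the episode above 0.025 m).
It also fails if it takes over 48 s, if anything falls off the work surface, if the arm or the gripper's body presses on something with over 40 N, if the wrist force passes 120 N, or if a joint passes its speed limit or range.

## Working session

There is one attempt and no reset: what is moved stays moved. The work goes in short steps, Python scripts to look and compute and a tool call to move; the robot and the scene stay as the last step left them, time stands still between calls to the robot, and variables do not carry over. Pictures are saved under pics/ and viewed, and the job is handed in when it is done.

Besides the shell and the picture viewer there is one more tool, called after "Call:" as name(argument=value, ...), one argument or row to a line, values as JSON. play_rows: Moves the arm, as the interface text tells. Its arguments: {"type":"object","properties":{"increments":{"type":"array","items":{"type":"object","properties":{"dx":{"type":"number"},"dy":{"type":"number"},"dz":{"type":"number"},"rx":{"type":"number"},"ry":{"type":"number"},"rz":{"type":"number"}}}},"fingers":{"type":"number"}},"required":["increments"]}

```bash
ls; mkdir -p pics
cat > h.py <<'E'
import numpy as np, cv2
from scipy.spatial.transform import Rotation as R
from cell import env, viewer
def snap(n,f,crop=None,scale=1):
    c=viewer.read_camera(n); im=c["image"]
    np.savez('pics/'+f+'.npz',**{k:np.array(v) for k,v in c.items()})
    sv(f,crop,scale); return c
def sv(f,crop=None,scale=1,out=None):
    im=np.load('pics/'+f+'.npz')['image']
    if crop: x0,y0,x1,y1=crop; im=im[y0:y1,x0:x1]
    im=cv2.resize(im,None,fx=scale,fy=scale,interpolation=cv2.INTER_CUBIC)
    cv2.imwrite('pics/'+(out or f)+'.png',im[:,:,::-1])
def ray(f,u,v,fish=False):
    c=np.load('pics/'+f+'.npz'); Rm=cv2.Rodrigues(c['rvec'])[0]; t=c['tvec'].ravel()
    x=(u-c['cx'])/c['fx']; y=(v-c['cy'])/c['fy']
    if fish:
        r=np.hypot(x,y); d=np.array([x/r*np.sin(r),y/r*np.sin(r),np.cos(r)]) if r>0 else np.array([0,0,1.])
    else: d=np.array([x,y,1.])
    return -Rm.T@t, Rm.T@d
def onz(f,u,v,z,fish=False):
    o,d=ray(f,u,v,fish); return o+d*(z-o[2])/d[2]
def proj(f,P):
    c=np.load('pics/'+f+'.npz'); K=np.array([[c['fx'],0,c['cx']],[0,c['fy'],c['cy']],[0,0,1.]])
    return cv2.projectPoints(np.array(P,float).reshape(-1,3),c['rvec'],c['tvec'],K,None)[0].reshape(-1,2)
E
python3 - <<'E'
from h import *
for n in ("scene","top","wrist"):
    c=snap(n,n+'0'); print(n,c['fx'],c['fy'],c['cx'],c['cy'],-cv2.Rodrigues(np.array(c['rvec']))[0].T@np.array(c['tvec']).ravel())
print(env.state(),env.grasp_offset)
E
```

```text
pics
scene 549.732644993956 549.732644993956 317.6300193385738 241.9694674410556 [1010.49844677 -335.29712313  759.99163051]
top 584.7862888459578 584.7862888459578 332.27745189750254 240.08311676706657 [ 525.27517168  -72.43405142 1048.36716664]
wrist 371.64829954431775 371.64829954431775 314.35828334414543 234.96037071675525 [187.15793968 601.23782857 382.36872981]
{'t': 0.15, 'joints': array([ 1.04235905e+00,  4.91405979e-01,  1.55930781e+00, -6.03823777e-07,
        1.09170783e+00, -1.05577136e-01]), 'qvel': array([ 0.00095365, -0.00116   , -0.00254984,  0.00158629,  0.00196525,
       -0.00175649]), 'tau': array([ 8.93779852e-04, -6.12895846e+01, -2.58282852e+01,  6.92679570e-02,
        4.72312805e-02, -8.17164550e-05]), 'eef_pos': array([256.43674695, 569.94566275, 404.30588199]), 'tcp_rot': array([-3.14076824e+00, -8.68254842e-05,  2.71873275e+00]), 'ft_force': array([ 0.1216086 , -0.11495909, -0.78132663]), 'moment': array([-0.01279982,  0.00066474, -0.07527475]), 'opening': 1.003815396486188} 171.3
```

View pics/scene0.png

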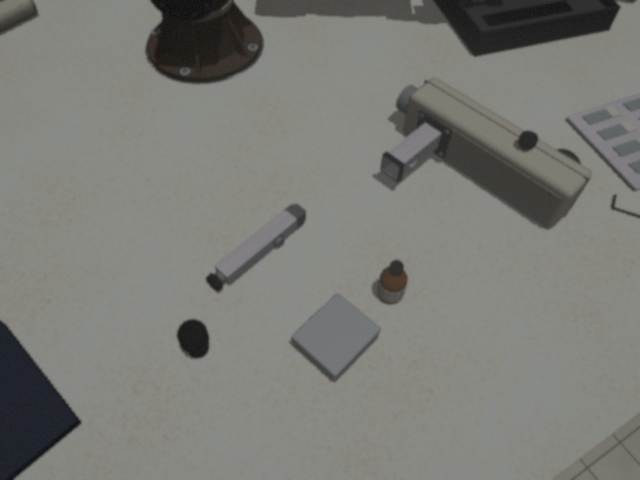

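View pics/top0.png

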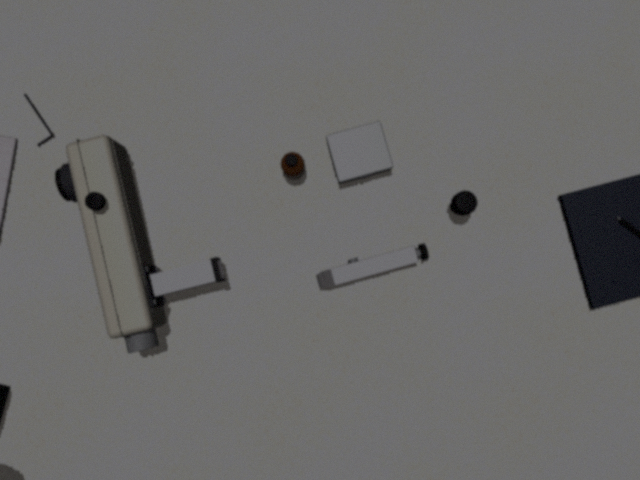

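View pics/wrist0.png

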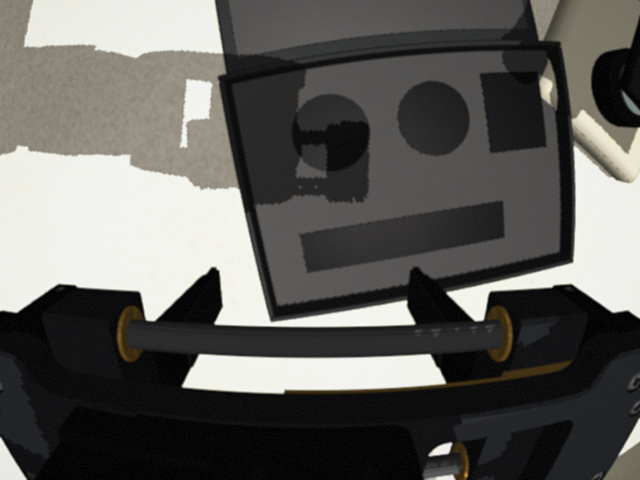

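The scene camera shows the leg at (258,245), with the socket mouth at (392,168). In the top view the leg runs from its plug at (322,279) to its foot at (423,252), and the socket mouth is at (218,270). Enlarging both.

Run:
```python
from h import *
def enh(f,crop,s,out):
    im=np.load('pics/'+f+'.npz')['image']; x0,y0,x1,y1=crop
    im=cv2.resize(im[y0:y1,x0:x1],None,fx=s,fy=s,interpolation=cv2.INTER_CUBIC)
    im=np.clip(im.astype(float)*1.6,0,255).astype('uint8')
    cv2.imwrite('pics/'+out+'.png',im[:,:,::-1])
enh('top0',(300,225,440,305),5.5,'t_leg')
enh('top0',(130,240,240,320),7,'t_soc')
enh('scene0',(195,190,325,300),5.5,'s_leg')
enh('scene0',(370,100,470,200),6,'s_soc')
```

```text
(no output)
```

View pics/t_leg.png

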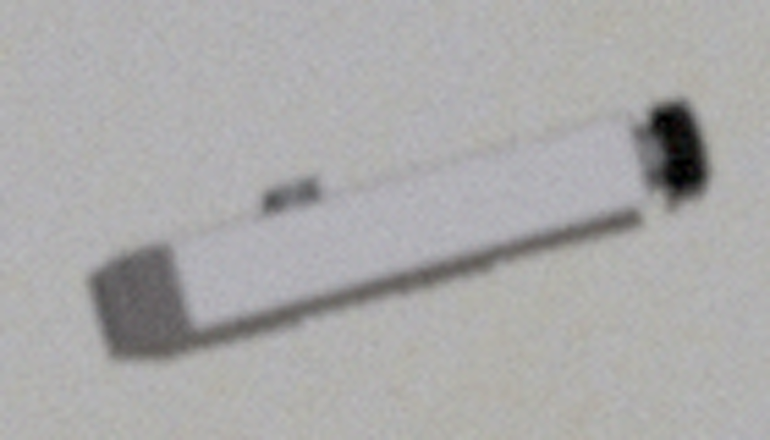

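View pics/t_soc.png

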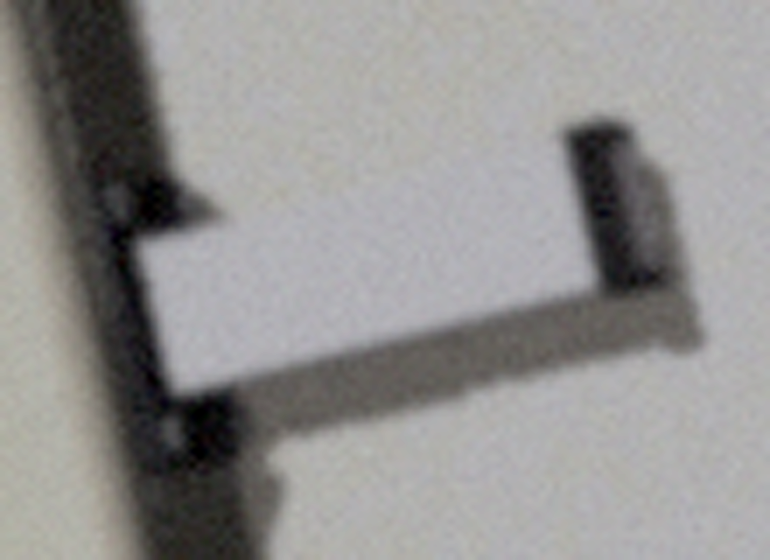

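View pics/s_leg.png

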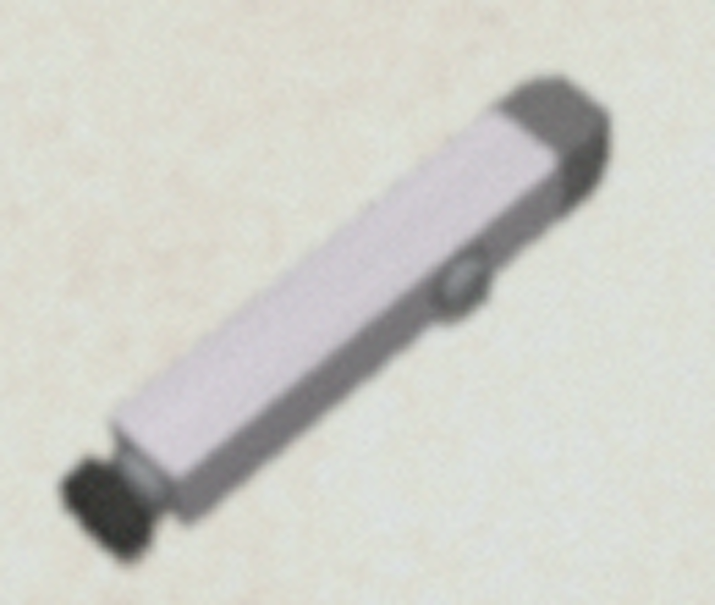

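View pics/s_soc.png

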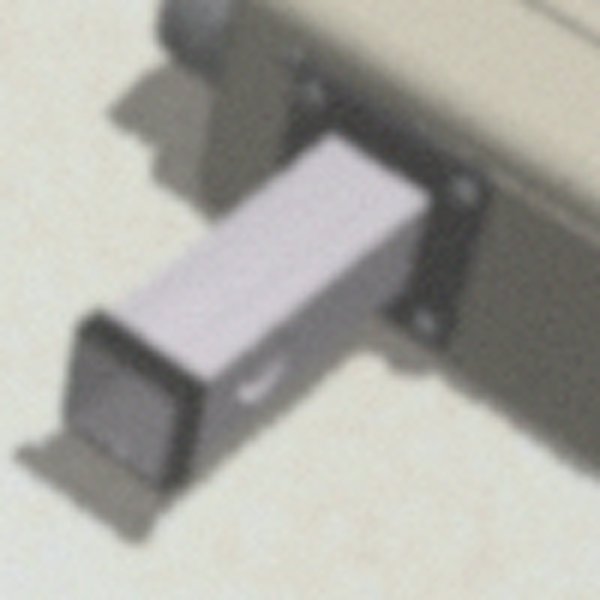

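```bash
cat > fit.py <<'E'
from h import *
from scipy.optimize import least_squares
def full(pts,s,x0,y0): return [((u+.5)/s-.5+x0,(v+.5)/s-.5+y0) for u,v in pts]
def fit(obs,z0,g):
    # obs: list (img, local pts, px); params x,y,yaw with local x axis dir; z fixed
    def P(p,L):
        L=np.array(L,float); return R.from_euler('z',p[2]).apply(L)+[p[0],p[1],z0]
    def f(p): return np.concatenate([(proj(i,P(p,L))-np.array(u)).ravel() for i,L,u in obs])
    r=least_squares(f,g,x_scale=[100,100,1],loss='soft_l1'); return r.x,np.round(f(r.x).reshape(-1,2),1)
if __name__=='__main__':
    Lt=[(76,-15,15),(76,15,15),(-79,-15,15),(-79,15,15)]
    ot=('top0',Lt,full([(170,243),(193,330),(630,112),(648,210)],5.5,300,225))
    Ls=[(76,15,15),(76,-15,15),(-79,15,15),(-79,-15,15),(-79,-15,-15)]
    os_=('scene0',Ls,full([(497,112),(558,158),(118,425),(180,478),(190,522)],5.5,195,190))
    for o in ([ot],[os_],[ot,os_]): print('leg',*fit(o,15,[550,-120,1.3]))
    # socket frame: local x = into socket (mouth +y), local y = -(mouth x)
    St=[(120,-18.5,18.5),(120,18.5,18.5),(10,-18.5,18.5),(10,18.5,18.5),(0,-20.5,20.5),(0,20.5,20.5)]
    st=('top0',St[2:],full([(565,135),(600,292),(630,122),(665,285)],7,130,240))
    Ss=[(0,20.5,20.5),(0,-20.5,20.5),(0,-20.5,-20.5),(0,20.5,-20.5),(10,18.5,18.5),(42,-18.5,0)]
    ss=('scene0',Ss,full([(90,312),(205,380),(178,490),(68,415),(105,308),(262,380)],6,370,100))
    for o in ([st],[ss],[st,ss]): print('soc',*fit(o,50,[490,150,1.3]))
    for n,u,v,z in (('box',360,152,35),('bottle',291,160,85),('eye',463,200,64)): print(n,onz('top0',u,v,z))
E
python3 fit.py
```

```text
leg [ 542.30903947 -153.99102937    1.82929025] [[-1.3 -0.2]
 [-1.   0.7]
 [ 0.7  0.3]
 [ 2.1 -0.9]]
leg [ 540.63217116 -151.49521957    1.84404763] [[-0.2 -1.6]
 [ 1.6 -0.1]
 [-1.8 -1.2]
 [-0.1  0.6]
 [ 0.4  2.3]]
leg [ 541.80289643 -152.36522248    1.8368447 ] [[-2.2  0.4]
 [-1.7  1.3]
 [-0.4  0.3]
 [ 1.1 -1. ]
 [-0.  -0.8]
 [ 1.7  0.9]
 [-2.1 -0.6]
 [-0.6  1.3]
 [-0.   2.9]]
soc [537.88927291 105.06743684   1.7741311 ] [[ 2.2  0.3]
 [ 1.5 -0.5]
 [-1.7 -0.3]
 [-1.8  0.5]]
soc [535.0424493  112.95248421   1.85278756] [[-1.1  0.9]
 [-1.2  1.9]
 [ 0.  -0.5]
 [ 0.  -0.1]
 [ 0.8 -0.1]
 [ 1.5 -3.9]]
soc [537.44148957 109.09148429   1.79873488] [[-0.5  0.8]
 [-0.6 -0.1]
 [-4.4  0. ]
 [-4.   0.7]
 [-1.7  2.3]
 [-2.6  4.1]
 [-1.3  1.6]
 [-0.6  1.3]
 [ 0.4  1.5]
 [ 1.2 -1.2]]
box [ 741.06648589 -131.99335596   35.        ]
bottle [717.52657062 -14.10734167  85.        ]
eye [ 651.67958946 -304.3694312    64.        ]
```

```bash
cat >> h.py <<'E'
def goto(gp,yaw,roll=np.pi,pitch=0.):
    """print increments (tool frame) to bring grasp point to gp with orientation"""
    s=env.state(); R0=R.from_euler('xyz',s['tcp_rot']); R1=R.from_euler('xyz',[roll,pitch,yaw])
    tcp=np.array(gp,float)-R1.apply([0,0,171.3]); d=R0.inv().apply(tcp-s['eef_pos'])
    rv=(R0.inv()*R1).as_rotvec()/np.radians(6)
    print('d',np.round(d,1),'r',np.round(rv,3),'dist',round(np.linalg.norm(d),1),'t',s['t'],'gp now',np.round(s['eef_pos']+R0.apply([0,0,171.3]),1),'F',np.round(s['ft_force'],1),'op',round(s['opening'],3),'rot',np.round(s['tcp_rot'],3))
E
python3 -c "
from h import *
goto([520,-60,190],1.835)"
```

```text
d [-498.9 -466.3   43.3] r [-8.000e-03  3.000e-03  8.439e+00] dist 684.2 t 0.15 gp now [256.4 569.8 233. ] F [ 0.1 -0.1 -0.8] op 1.004 rot [-3.141 -0.     2.719]
```

Call:
play_rows(
  increments=[
    {"dx": -29, "dy": -27, "dz": 2, "rz": 1},
    {"dx": -58, "dy": -54, "dz": 5, "rz": 2.1},
    {"dx": -87, "dy": -81, "dz": 7, "rz": 3.2},
    {"dx": -116, "dy": -109, "dz": 10, "rz": 4.2},
    {"dx": -146, "dy": -136, "dz": 12, "rz": 5.3},
    {"dx": -175, "dy": -163, "dz": 15, "rz": 6.3},
    {"dx": -204, "dy": -191, "dz": 17, "rz": 7.4},
    {"dx": -233, "dy": -218, "dz": 20, "rz": 8.44},
  ],
  fingers=1,
)

```text
invalid input
```

```bash
python3 -c "
from h import *
goto([520,-60,190],1.835)"
```

```text
d [-498.9 -466.3   43.3] r [-8.000e-03  3.000e-03  8.439e+00] dist 684.2 t 0.15 gp now [256.4 569.8 233. ] F [ 0.1 -0.1 -0.8] op 1.004 rot [-3.141 -0.     2.719]
```

Call:
play_rows(
  increments=[
    {"dx": -29, "dy": -27, "dz": 2, "rx": 0, "ry": 0, "rz": 1},
    {"dx": -58, "dy": -54, "dz": 5, "rx": 0, "ry": 0, "rz": 2.1},
    {"dx": -87, "dy": -81, "dz": 7, "rx": 0, "ry": 0, "rz": 3.2},
    {"dx": -116, "dy": -109, "dz": 10, "rx": 0, "ry": 0, "rz": 4.2},
    {"dx": -146, "dy": -136, "dz": 12, "rx": 0, "ry": 0, "rz": 5.3},
    {"dx": -175, "dy": -163, "dz": 15, "rx": 0, "ry": 0, "rz": 6.3},
    {"dx": -204, "dy": -191, "dz": 17, "rx": 0, "ry": 0, "rz": 7.4},
    {"dx": -233, "dy": -218, "dz": 20, "rx": 0, "ry": 0, "rz": 8.4},
  ],
)

```text
t: 0.82
eef_pos: [379.6, 273.7, 384.5]
tcp_rot: [-3.141, 0.001, 1.834]
ft_force: [0.7, 1.1, 0.5]
opening: 1.001
```

```bash
python3 -c "
from h import *
goto([520,-60,190],1.835)"
```

```text
d [-358.7   48.9   23.3] r [-0.004  0.005 -0.013] dist 362.8 t 0.8167 gp now [379.6 273.6 213.2] F [0.7 1.1 0.5] op 1.001 rot [-3.141e+00  1.000e-03  1.834e+00]
```

Call:
play_rows(
  increments=[
    {"dx": -41, "dy": 6, "dz": 2, "rx": 0, "ry": 0, "rz": 0},
    {"dx": -82, "dy": 12, "dz": 5, "rx": 0, "ry": 0, "rz": 0},
    {"dx": -123, "dy": 18, "dz": 8, "rx": 0, "ry": 0, "rz": 0},
    {"dx": -164, "dy": 24, "dz": 11, "rx": 0, "ry": 0, "rz": 0},
    {"dx": -205, "dy": 30, "dz": 14, "rx": 0, "ry": 0, "rz": 0},
    {"dx": -246, "dy": 36, "dz": 17, "rx": 0, "ry": 0, "rz": 0},
    {"dx": -287, "dy": 42, "dz": 20, "rx": 0, "ry": 0, "rz": 0},
    {"dx": -328, "dy": 48, "dz": 23, "rx": 0, "ry": 0, "rz": 0},
  ],
  fingers=1,
)

```text
t: 1.48
eef_pos: [511.3, -32.1, 361.5]
tcp_rot: [-3.141, 0.0, 1.833]
ft_force: [0.8, 1.3, 0.5]
opening: 0.999
```

```bash
python3 -c "
from h import *
snap('wrist','w1')
goto([520,-60,190],1.835)"
```

```text
d [-23.7   0.   -0.2] r [ 0.008  0.024 -0.038] dist 23.7 t 1.5333 gp now [514.2 -37.5 189.7] F [ 1.8 -5.8 -1.2] op 1.0 rot [3.141e+00 3.000e-03 1.831e+00]
```

View pics/w1.png

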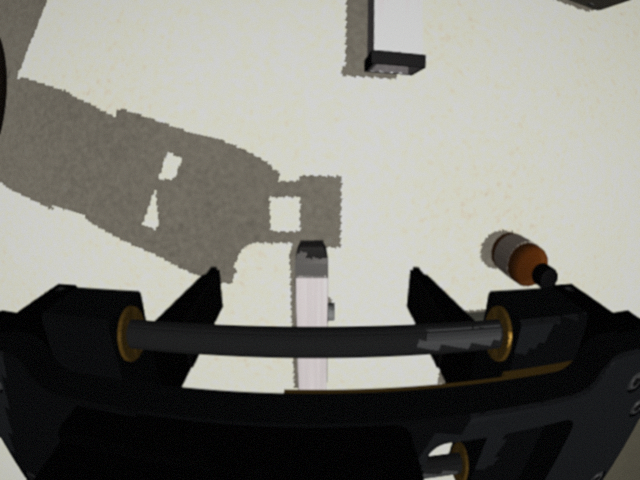

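The wrist view shows the leg's plug tip at (312,242) and its button at (331,308). The socket rim is at (395,64). Enlarging both.

```bash
python3 -c "
from h import *
sv('w1',(270,230,360,340),5,'w1a')
sv('w1',(340,0,450,90),6,'w1b')"
```

```text
(no output)
```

View pics/w1a.png

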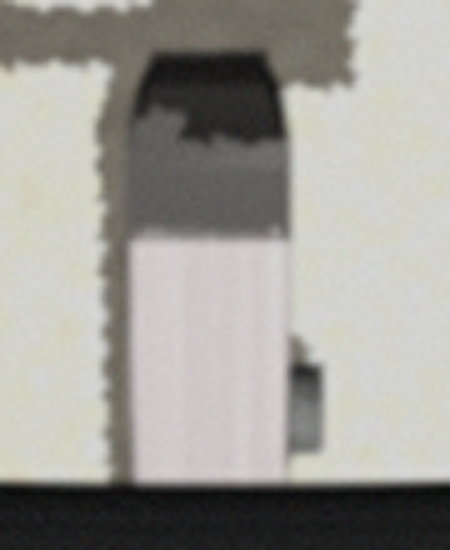

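View pics/w1b.png

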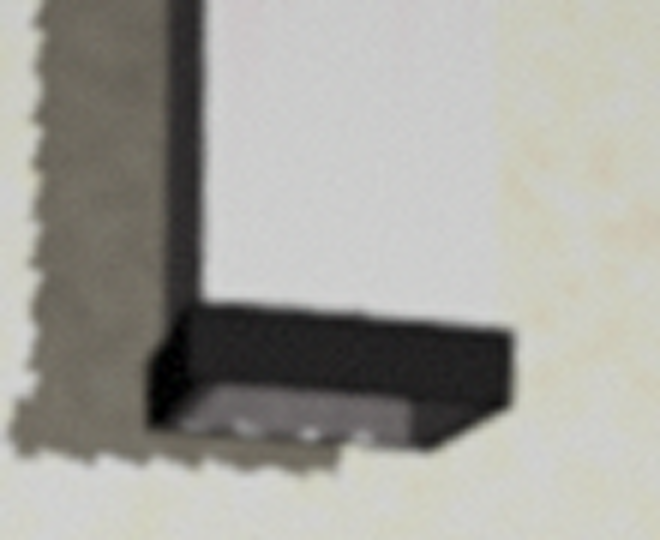

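Run:
```python
from h import *
def f(u,v,s,x0,y0,z): return onz('w1',(u+.5)/s-.5+x0,(v+.5)/s-.5+y0,z,True)
for n,u,v,z in [('bndL',128,240,30),('bndR',290,238,30),('edL',132,484,30),('edR',287,484,30),('tipL',155,55,25.5),('tipR',268,55,25.5),('butF',322,365,22),('butB',322,452,22)]:
    print(n,np.round(f(u,v,5,270,230,z),1))
for n,u,v,z in [('backL',188,305,70.5),('backR',512,328,70.5),('frR',512,405,70.5),('frL',188,383,70.5),('botL',150,428,29.5),('botR',435,450,29.5),('tubL0',205,10,68.5),('tubL',205,300,68.5),('tubR0',495,10,68.5),('tubR',497,315,68.5)]:
    print(n,np.round(f(u,v,6,340,0,z),1))
```

```text
bndL [506.7 -85.   30. ]
bndR [534.7 -77.   30. ]
edL [ 519.6 -133.7   30. ]
edR [ 548.  -125.9   30. ]
tipL [502.9 -51.5  25.5]
tipR [522.2 -46.3  25.5]
butF [ 548.7 -103.5   22. ]
butB [ 554.  -121.6   22. ]
backL [513.6 112.1  70.5]
backR [552.6 122.7  70.5]
frR [555.1 113.   70.5]
frL [516.1 102.5  70.5]
botL [516.5 104.   29.5]
botR [555.8 113.7  29.5]
tubL0 [506.  151.7  68.5]
tubL [515.5 113.9  68.5]
tubR0 [540.9 164.8  68.5]
tubR [550.8 124.3  68.5]
```

```bash
python3 -c "
from h import *
goto([533.8,-132,60],1.828)"
```

```text
d [-96.5  -5.3 130. ] r [0.009 0.024 0.029] dist 162.0 t 1.5333 gp now [514.2 -37.5 189.7] F [ 1.8 -5.8 -1.2] op 1.0 rot [3.141e+00 3.000e-03 1.831e+00]
```

Call:
play_rows(
  increments=[
    {"dx": -24, "dy": -1, "dz": 20, "rx": 0, "ry": 0, "rz": 0},
    {"dx": -48, "dy": -2, "dz": 45, "rx": 0, "ry": 0, "rz": 0},
    {"dx": -72, "dy": -4, "dz": 75, "rx": 0, "ry": 0, "rz": 0},
    {"dx": -90, "dy": -5, "dz": 105, "rx": 0, "ry": 0, "rz": 0},
    {"dx": -96.5, "dy": -5.3, "dz": 125, "rx": 0, "ry": 0.02, "rz": 0},
    {"dx": -96.5, "dy": -5.3, "dz": 130, "rx": 0, "ry": 0.02, "rz": 0},
    {"dx": -96.5, "dy": -5.3, "dz": 130, "rx": 0, "ry": 0.02, "rz": 0},
  ],
)

```text
t: 2.12
eef_pos: [533.6, -132.1, 230.0]
tcp_rot: [-3.14, -0.001, 1.83]
ft_force: [-0.0, -0.0, 0.5]
opening: 1.001
```

```bash
python3 -c "
from h import *
snap('wrist','w2')
goto([533.8,-132,22],1.828)"
```

```text
d [-0.3 -0.1 38. ] r [-0.    -0.002  0.029] dist 38.0 t 2.1667 gp now [ 533.8 -131.6   60. ] F [-0.1 -0.2 -0.7] op 0.999 rot [-3.142 -0.     1.831]
```

View pics/w2.png

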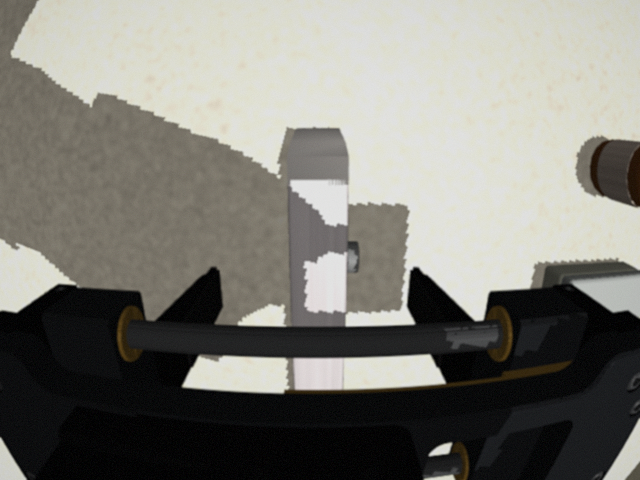

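```bash
python3 -c "
from h import *
sv('w2',(270,110,380,300),3.1,'w2a')
for u,v,z in [(353,242,15),(353,272,15),(289,180,30),(349,180,30),(292,310,30),(346,310,30),(290,128,4.5),(342,128,4.5),(290,152,30),(347,152,30)]: print(u,v,np.round(onz('w2',u,v,z,True),1))"
```

```text
353 242 [ 548.1 -108.9   15. ]
353 272 [ 553.1 -125.6   15. ]
289 180 [506.9 -83.1  30. ]
349 180 [534.8 -75.6  30. ]
292 310 [ 524.9 -149.8   30. ]
346 310 [ 552.8 -142.4   30. ]
290 128 [499.3 -58.6   4.5]
342 128 [526.5 -51.3   4.5]
290 152 [504.  -69.8  30. ]
347 152 [530.2 -62.8  30. ]
```

View pics/w2a.png

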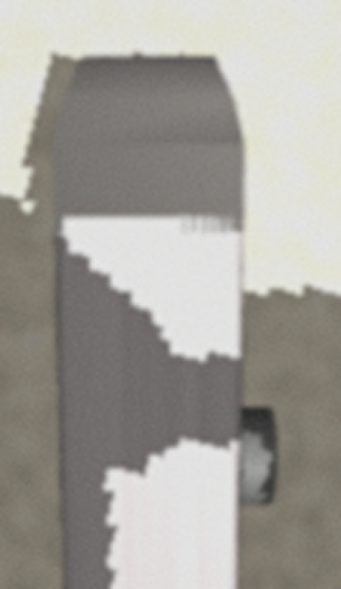

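Call:
play_rows(
  increments=[
    {"dx": -1, "dy": 1, "dz": 15, "rx": 0, "ry": 0, "rz": 0},
    {"dx": -1, "dy": 1, "dz": 28, "rx": 0, "ry": 0, "rz": 0},
    {"dx": -1, "dy": 1, "dz": 36, "rx": 0, "ry": 0, "rz": 0},
    {"dx": -1, "dy": 1, "dz": 38, "rx": 0, "ry": 0, "rz": 0},
    {"dx": -1, "dy": 1, "dz": 38, "rx": 0, "ry": 0, "rz": 0},
  ],
)

```text
t: 2.58
eef_pos: [535.2, -131.9, 193.9]
tcp_rot: [3.141, 0.0, 1.832]
ft_force: [0.1, 0.7, 0.3]
opening: 0.998
```

Call:
play_rows(
  increments=[
    {"dx": 0, "dy": 0, "dz": 0, "rx": 0, "ry": 0, "rz": 0},
    {"dx": 0, "dy": 0, "dz": 0, "rx": 0, "ry": 0, "rz": 0},
    {"dx": 0, "dy": 0, "dz": 0, "rx": 0, "ry": 0, "rz": 0},
    {"dx": 0, "dy": 0, "dz": 0, "rx": 0, "ry": 0, "rz": 0},
    {"dx": 0, "dy": 0, "dz": 0, "rx": 0, "ry": 0, "rz": 0},
    {"dx": 0, "dy": 0, "dz": 0, "rx": 0, "ry": 0, "rz": 0},
    {"dx": 0, "dy": 0, "dz": 0, "rx": 0, "ry": 0, "rz": 0},
    {"dx": 0, "dy": 0, "dz": 0, "rx": 0, "ry": 0, "rz": 0},
  ],
  fingers=0,
)

```text
t: 3.25
eef_pos: [535.1, -131.9, 193.9]
tcp_rot: [3.141, 0.0, 1.832]
ft_force: [0.3, -0.4, 0.8]
opening: 0.497
```

```bash
python3 -c "
from h import *
snap('wrist','w3',(240,60,400,340),2.1)
goto([533.8,-132,72],1.828)"
```

```text
d [  0.3  -1.3 -49.4] r [0.004 0.001 0.035] dist 49.4 t 3.3 gp now [ 535.2 -131.9   22.6] F [ 2.2  1.  -0.1] op 0.452 rot [3.141 0.    1.832]
```

View pics/w3.png

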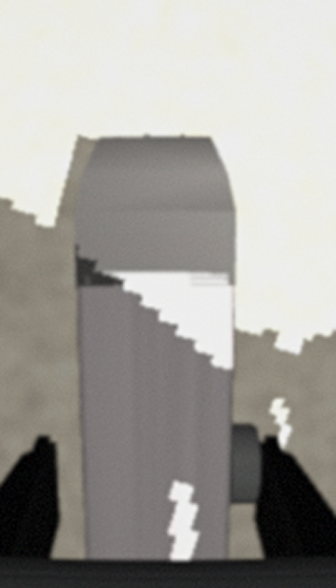

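Closing is still under way (0.45); the wrist view shows the button at about (246,465) in the crop, with the pads near its rear half. I'll keep closing.

Call:
play_rows(
  increments=[
    {"dx": 0, "dy": 0, "dz": 0, "rx": 0, "ry": 0, "rz": 0},
    {"dx": 0, "dy": 0, "dz": 0, "rx": 0, "ry": 0, "rz": 0},
    {"dx": 0, "dy": 0, "dz": 0, "rx": 0, "ry": 0, "rz": 0},
    {"dx": 0, "dy": 0, "dz": 0, "rx": 0, "ry": 0, "rz": 0},
    {"dx": 0, "dy": 0, "dz": 0, "rx": 0, "ry": 0, "rz": 0},
  ],
)

```text
t: 3.72
eef_pos: [534.9, -131.9, 193.9]
tcp_rot: [-3.141, -0.0, 1.832]
ft_force: [-3.9, -0.3, 2.8]
opening: 0.311
```

```bash
python3 -c "
from h import *
snap('wrist','w4',(240,60,400,340),2.1)
goto([533.8,-132,72],1.828)"
```

```text
d [  0.2  -1.1 -49.5] r [-0.003 -0.004  0.035] dist 49.5 t 3.7667 gp now [ 534.9 -131.9   22.5] F [-3.3  0.6  3.6] op 0.314 rot [-3.141 -0.     1.832]
```

View pics/w4.png

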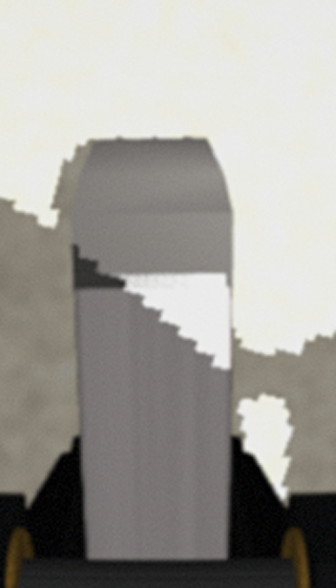

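```bash
python3 -c "
from h import *
goto([562,5.6,57.5],1.822)"
```

```text
d [125.9  61.6 -34.9] r [-0.004 -0.004  0.092] dist 144.4 t 3.7667 gp now [ 534.9 -131.9   22.5] F [-3.3  0.6  3.6] op 0.314 rot [-3.141 -0.     1.832]
```

Call:
play_rows(
  increments=[
    {"dx": 0, "dy": 0, "dz": -12, "rx": 0, "ry": 0, "rz": 0},
    {"dx": 10, "dy": 5, "dz": -28, "rx": 0, "ry": 0, "rz": 0.05},
    {"dx": 40, "dy": 20, "dz": -35, "rx": 0, "ry": 0, "rz": 0.09},
    {"dx": 72, "dy": 36, "dz": -35, "rx": 0, "ry": 0, "rz": 0.09},
    {"dx": 102, "dy": 50, "dz": -35, "rx": 0, "ry": 0, "rz": 0.09},
    {"dx": 122, "dy": 60, "dz": -35, "rx": 0, "ry": 0, "rz": 0.09},
    {"dx": 126, "dy": 61.6, "dz": -35, "rx": 0, "ry": 0, "rz": 0.09},
    {"dx": 126, "dy": 61.6, "dz": -35, "rx": 0, "ry": 0, "rz": 0.09},
  ],
)

```text
t: 4.43
eef_pos: [562.1, 7.1, 228.7]
tcp_rot: [-3.142, -0.0, 1.825]
ft_force: [-0.2, 0.7, -2.1]
opening: 0.314
```

```bash
python3 -c "
from h import *
snap('wrist','w5');sv('w5',(200,0,440,300),2.0)
snap('scene','s5');sv('s5',(290,100,490,260),4)
goto([562,5.6,57.5],1.822)"
```

```text
d [ 0.4  0.2 -0.1] r [-0.004 -0.003  0.003] dist 0.4 t 4.5333 gp now [561.9   5.2  57.4] F [ 0.9  1.3 -2.7] op 0.315 rot [-3.141 -0.     1.822]
```

View pics/w5.png

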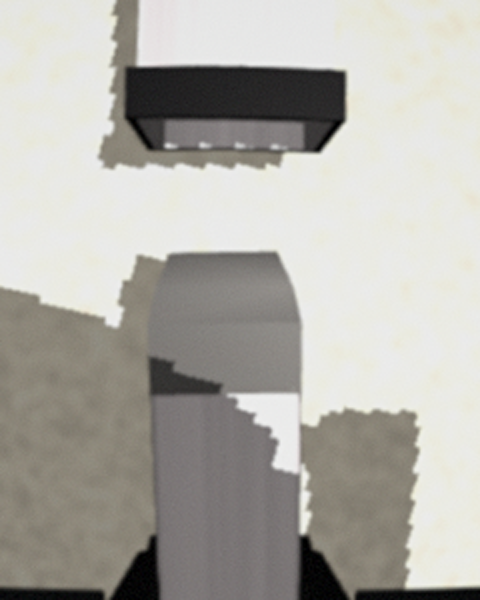

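View pics/s5.png

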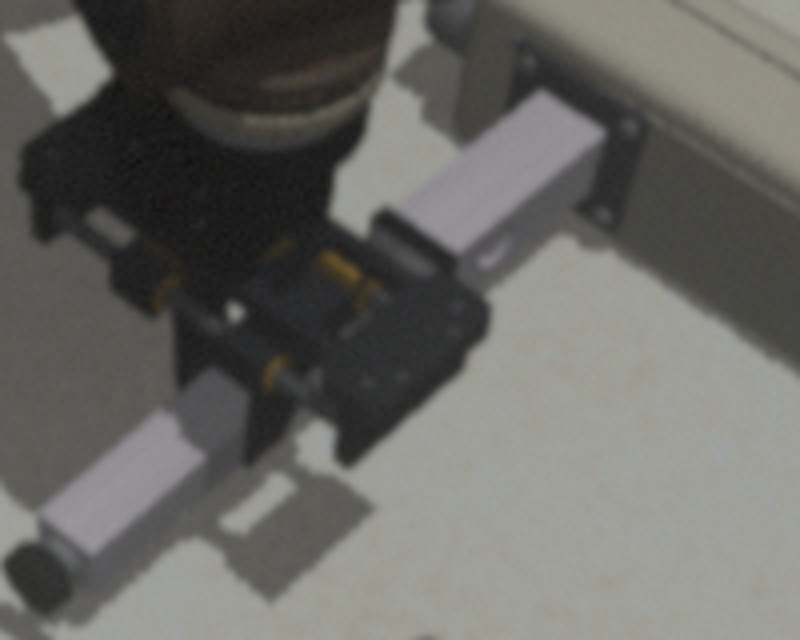

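```bash
cat > lat.py <<'E'
from h import *
def run(f,s,x0,y0,pts):
    st=env.state(); R0=R.from_euler('xyz',st['tcp_rot'])
    for n,u,v,z in pts:
        p=onz(f,(u+.5)/s-.5+x0,(v+.5)/s-.5+y0,z,True); print(n,np.round(p,1),'tool xy',np.round(R0.inv().apply(p-st['eef_pos'])[:2],1))
E
python3 - <<'E'
from lat import *
run('w5',2,200,0,[('bL',150,392,65),('bR',301,392,65),('eL',157,530,65),('eR',301,530,65),('pL',149,322,65),('pR',301,322,65),('tL',169,254,39.5),('tR',276,253,39.5),('tL',169,254,60.5),('tR',276,253,60.5),('rfL',128,118,70.5),('rfR',345,120,70.5),('rbL',126,68,70.5),('rbR',346,72,70.5),('rbotL',152,150,29.5),('rbotR',319,152,29.5),('tubL',138,60,68.5),('tubL',140,5,68.5)])
E
```

```text
bL [533.5  53.7  65. ] tool xy [ 54.  -15.4]
bR [561.8  61.1  65. ] tool xy [54.1 13.9]
eL [541.3  26.4  65. ] tool xy [ 25.7 -14.7]
eR [569.6  33.8  65. ] tool xy [25.8 14.6]
pL [530.1  66.9  65. ] tool xy [ 67.6 -15.4]
pR [558.2  74.2  65. ] tool xy [67.7 13.6]
tL [528.5  80.5  39.5] tool xy [ 81.2 -13.5]
tR [551.5  86.6  39.5] tool xy [81.4 10.3]
tL [530.3  80.5  60.5] tool xy [ 80.7 -11.8]
tR [550.4  85.9  60.5] tool xy [80.9  9. ]
rfL [517.5 103.4  70.5] tool xy [106.1 -18.6]
rfR [555.7 113.1  70.5] tool xy [106.   20.9]
rbL [514.6 112.8  70.5] tool xy [115.9 -19. ]
rbR [553.6 122.2  70.5] tool xy [115.4  21.1]
rbotL [517.5 103.9  29.5] tool xy [106.6 -18.4]
rbotR [555.6 113.4  29.5] tool xy [106.3  20.9]
tubL [515.9 115.3  68.5] tool xy [118.  -17.1]
tubL [513.3 126.4  68.5] tool xy [129.4 -16.9]
```

Call:
play_rows(
  increments=[
    {"dx": 0, "dy": 1.1, "dz": 0, "rx": 0, "ry": 0, "rz": 0.18},
    {"dx": 8, "dy": 1.1, "dz": 0, "rx": 0, "ry": 0, "rz": 0.18},
    {"dx": 16, "dy": 1.1, "dz": 0, "rx": 0, "ry": 0, "rz": 0.18},
    {"dx": 22, "dy": 1.1, "dz": 0, "rx": 0, "ry": 0, "rz": 0.18},
    {"dx": 28, "dy": 1.1, "dz": 0, "rx": 0, "ry": 0, "rz": 0.18},
    {"dx": 32, "dy": 1.1, "dz": 0, "rx": 0, "ry": 0, "rz": 0.18},
    {"dx": 36, "dy": 1.1, "dz": 0, "rx": 0, "ry": 0, "rz": 0.18},
    {"dx": 36, "dy": 1.1, "dz": 0, "rx": 0, "ry": 0, "rz": 0.18},
  ],
)

```text
t: 5.2
eef_pos: [553.8, 41.2, 228.7]
tcp_rot: [-3.141, -0.0, 1.804]
ft_force: [-0.2, 1.1, -2.5]
opening: 0.318
```

```bash
python3 -c "
from h import *
snap('wrist','w6');sv('w6',(200,0,440,300),2.0)
print(env.state()['moment'])
goto([562,5.6,57.5],1.822)"
```

```text
[-0.02343343  0.00605882 -0.04671379]
d [-36.1  -0.3  -0.1] r [-0.004 -0.003 -0.169] dist 36.1 t 5.25 gp now [553.9  40.8  57.4] F [ 0.8  0.2 -1.5] op 0.316 rot [-3.141 -0.     1.804]
```

View pics/w6.png

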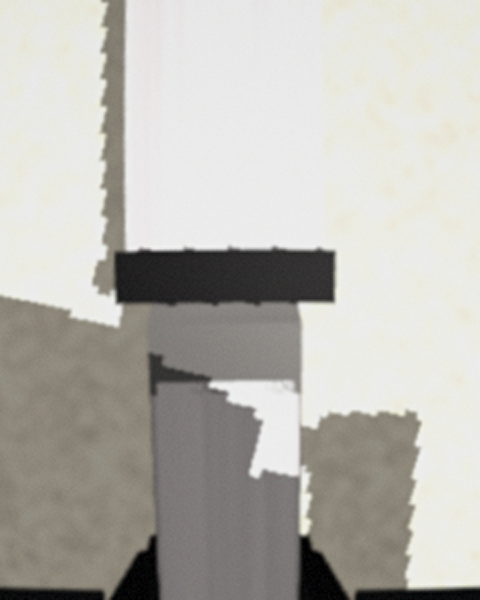

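Wrist view: the rim spans 116 to 335 and the leg 150 to 301, so the leg is centred. There is no contact force, so I'll continue inward.

Call:
play_rows(
  increments=[
    {"dx": 6, "dy": 0, "dz": 0, "rx": 0, "ry": 0, "rz": 0},
    {"dx": 12, "dy": 0, "dz": 0, "rx": 0, "ry": 0, "rz": 0},
    {"dx": 18, "dy": 0, "dz": 0, "rx": 0, "ry": 0, "rz": 0},
    {"dx": 24, "dy": 0, "dz": 0, "rx": 0, "ry": 0, "rz": 0},
    {"dx": 30, "dy": 0, "dz": 0, "rx": 0, "ry": 0, "rz": 0},
  ],
)

```text
t: 5.67
eef_pos: [546.9, 70.7, 228.8]
tcp_rot: [-3.141, -0.0, 1.804]
ft_force: [0.2, 0.1, -2.4]
opening: 0.31
```

```bash
python3 -c "
from h import *
snap('wrist','w7');sv('w7',(200,0,440,300),2.0)
print(env.state()['moment'])
goto([562,5.6,57.5],1.822)"
```

```text
[0.04032896 0.08906241 0.01706115]
d [-67.6  -0.3  -0.1] r [-0.006 -0.004 -0.163] dist 67.6 t 5.7167 gp now [546.5  71.5  57.5] F [-1.5  0.7 -2.2] op 0.317 rot [-3.141 -0.     1.805]
```

View pics/w7.png

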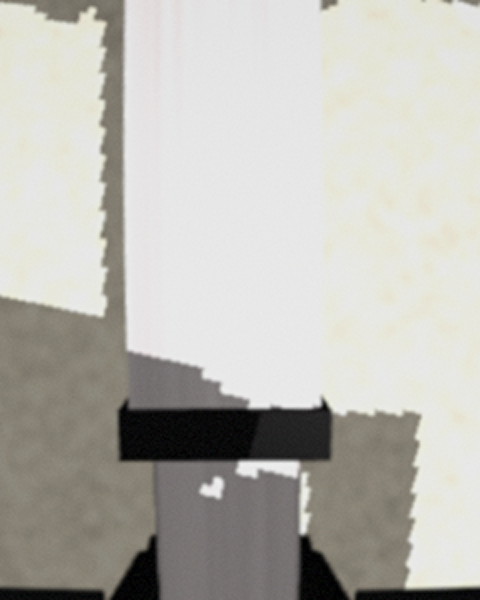

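Clean entry with the leg still centred: the rim's front edge is at v=460 and the finger tops are at v=540. Continuing up to the rim.

Call:
play_rows(
  increments=[
    {"dx": 6, "dy": 0, "dz": 0, "rx": 0, "ry": 0, "rz": 0},
    {"dx": 12, "dy": 0, "dz": 0, "rx": 0, "ry": 0, "rz": 0},
    {"dx": 18, "dy": 0, "dz": 0, "rx": 0, "ry": 0, "rz": 0},
    {"dx": 22, "dy": 0, "dz": 0, "rx": 0, "ry": 0, "rz": 0},
    {"dx": 24, "dy": 0, "dz": 0, "rx": 0, "ry": 0, "rz": 0},
  ],
)

```text
t: 6.13
eef_pos: [540.9, 95.4, 228.8]
tcp_rot: [-3.141, -0.0, 1.805]
ft_force: [0.6, -0.5, -1.6]
opening: 0.312
```

```bash
python3 -c "
from h import *
snap('wrist','w8');sv('w8',(200,100,440,340),2.4)
print(env.state()['moment'])
goto([562,5.6,57.5],1.822)"
```

```text
[-0.01512995  0.08585683  0.02985015]
d [-92.3  -0.3  -0.1] r [-0.007 -0.005 -0.159] dist 92.3 t 6.1833 gp now [540.7  95.5  57.5] F [-0.4  0.5 -3.4] op 0.311 rot [-3.141 -0.     1.805]
```

View pics/w8.png

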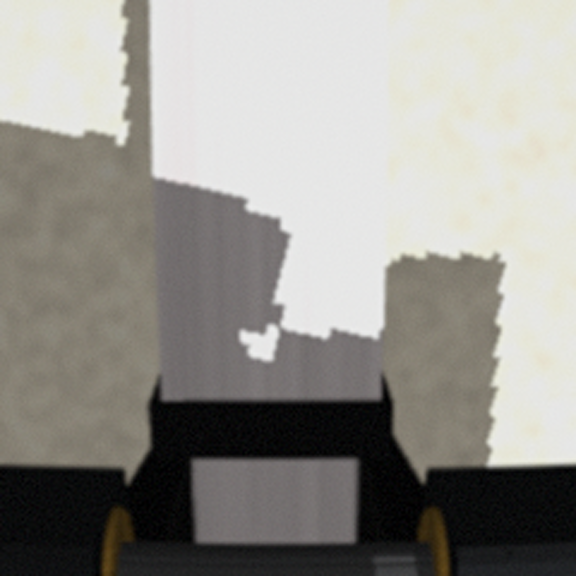

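Call:
play_rows(
  increments=[
    {"dx": 2, "dy": 0, "dz": 0, "rx": 0, "ry": 0, "rz": 0},
    {"dx": 3, "dy": 0, "dz": 0, "rx": 0, "ry": 0, "rz": 0},
    {"dx": 3.5, "dy": 0, "dz": 0, "rx": 0, "ry": 0, "rz": 0},
  ],
)

```text
t: 6.43
eef_pos: [540.4, 97.6, 228.8]
tcp_rot: [-3.141, 0.002, 1.807]
ft_force: [2.7, -20.4, -3.6]
opening: 0.315
```

Call:
play_rows(
  increments=[
    {"dx": 1, "dy": 0, "dz": 0, "rx": 0, "ry": 0, "rz": 0},
    {"dx": 1, "dy": 0, "dz": 0, "rx": 0, "ry": 0, "rz": 0},
  ],
)

```text
t: 6.6
eef_pos: [540.4, 97.6, 228.8]
tcp_rot: [-3.141, 0.003, 1.807]
ft_force: [1.2, -9.3, -2.2]
opening: 0.316
```

Call:
play_rows(
  increments=[
    {"dx": -0.5, "dy": 0, "dz": 0, "rx": 0, "ry": 0, "rz": 0},
    {"dx": -0.5, "dy": 0, "dz": 0, "rx": 0, "ry": 0, "rz": 0},
    {"dx": -0.5, "dy": 0, "dz": 0, "rx": 0, "ry": 0, "rz": 0},
    {"dx": -0.5, "dy": 0, "dz": 0, "rx": 0, "ry": 0, "rz": 0},
  ],
  fingers=0.6,
)

```text
t: 6.93
eef_pos: [540.6, 97.2, 229.0]
tcp_rot: [3.141, 0.003, 1.807]
ft_force: [0.9, -0.6, -0.5]
opening: 0.537
```

```bash
python3 -c "
from h import *
snap('wrist','w9');sv('w9',(200,100,440,340),2.4)
snap('scene','s9');sv('s9',(290,100,490,260),4)
goto([562,5.6,57.5],1.822)"
```

```text
d [-94.1  -0.7   0.5] r [ 0.     0.03  -0.141] dist 94.1 t 7.0333 gp now [540.8  96.7  57.7] F [ 0.4 -0.5 -1. ] op 0.588 rot [3.142e+00 3.000e-03 1.807e+00]
```

View pics/w9.png

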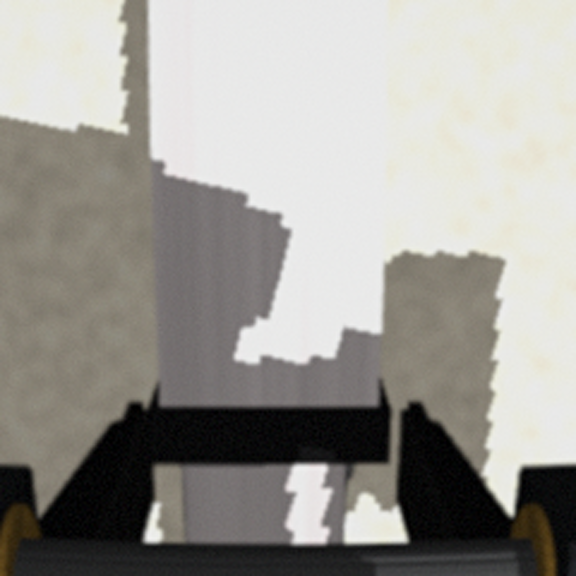

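View pics/s9.png

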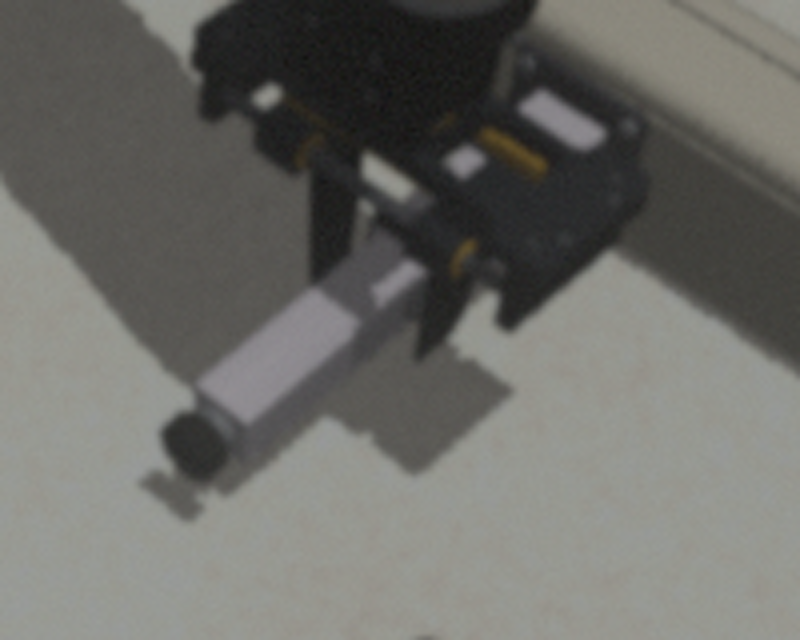

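Call:
play_rows(
  increments=[
    {"dx": -8, "dy": 0, "dz": 0, "rx": 0, "ry": 0, "rz": 0},
    {"dx": -24, "dy": 0, "dz": 1, "rx": 0, "ry": 0, "rz": 0},
    {"dx": -42, "dy": 0, "dz": 3, "rx": 0, "ry": 0, "rz": 0},
    {"dx": -55, "dy": 0, "dz": 3, "rx": 0, "ry": 0, "rz": 0},
    {"dx": -58, "dy": 0, "dz": 3, "rx": 0, "ry": 0, "rz": 0},
    {"dx": -58, "dy": 0, "dz": 3, "rx": 0, "ry": 0, "rz": 0},
  ],
)

```text
t: 7.53
eef_pos: [554.4, 39.9, 226.1]
tcp_rot: [3.142, 0.003, 1.806]
ft_force: [0.0, 0.8, 0.3]
opening: 0.6
```

```bash
python3 -c "
from h import *
snap('wrist','w10');sv('w10',(200,40,440,340),2)
snap('scene','s10');sv('s10',(290,100,490,260),4)
goto([562,5.6,57.5],1.822)"
```

```text
d [-36.3  -0.6  -2.5] r [-0.001  0.029 -0.144] dist 36.4 t 7.6333 gp now [554.2  40.5  54.9] F [ 0.7  0.2 -0.2] op 0.598 rot [-3.141e+00  3.000e-03  1.807e+00]
```

View pics/w10.png

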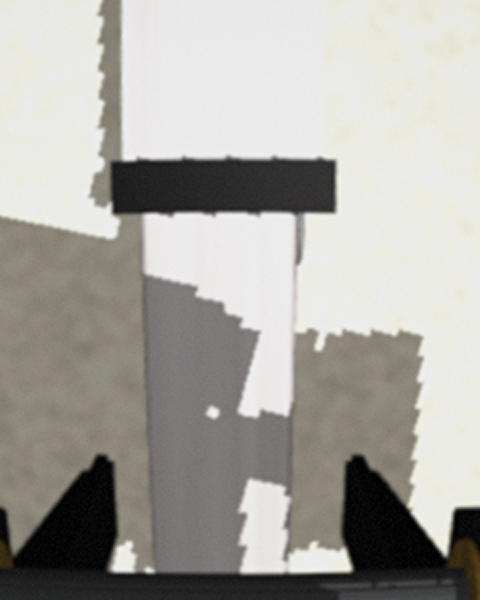

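View pics/s10.png

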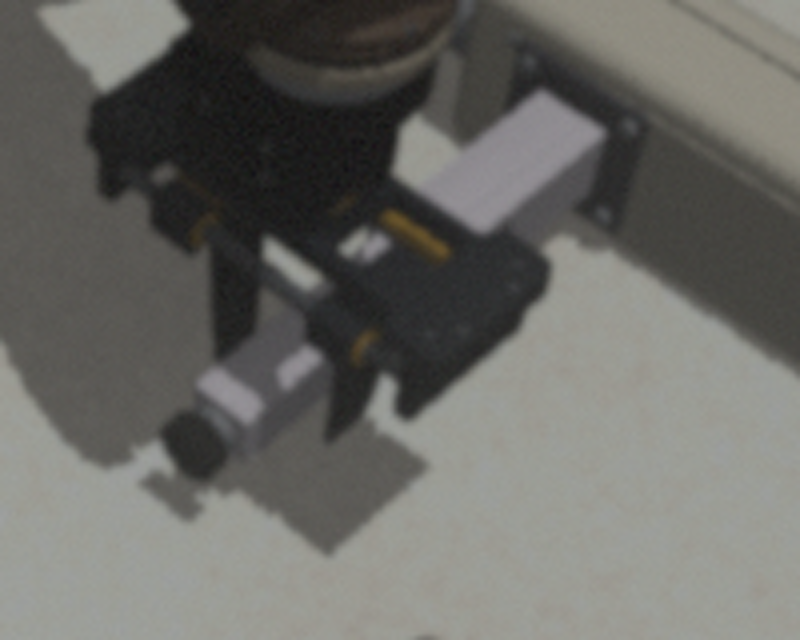

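The button's rear half shows at (300,240), poking out about 2 mm, so the rim is holding it down. The leg sags slightly, as expected. Gripping here.

Call:
play_rows(
  increments=[
    {"dx": 0, "dy": 0, "dz": 0, "rx": 0, "ry": 0, "rz": 0},
    {"dx": 0, "dy": 0, "dz": 0, "rx": 0, "ry": 0, "rz": 0},
    {"dx": 0, "dy": 0, "dz": 0, "rx": 0, "ry": 0, "rz": 0},
    {"dx": 0, "dy": 0, "dz": 0, "rx": 0, "ry": 0, "rz": 0},
    {"dx": 0, "dy": 0, "dz": 0, "rx": 0, "ry": 0, "rz": 0},
    {"dx": 0, "dy": 0, "dz": 0, "rx": 0, "ry": 0, "rz": 0},
    {"dx": 0, "dy": 0, "dz": 0, "rx": 0, "ry": 0, "rz": 0},
  ],
  fingers=0,
)

```text
t: 8.22
eef_pos: [553.7, 41.2, 226.1]
tcp_rot: [-3.14, 0.003, 1.807]
ft_force: [-3.2, -0.2, 0.6]
opening: 0.312
```

```bash
python3 -c "
from h import *
snap('wrist','w11');sv('w11',(200,40,440,340),2)
print(env.state()['moment'])
goto([562,5.6,57.5],1.822)"
```

```text
[0.06861433 0.71828742 0.30171158]
d [-36.5  -0.3  -2.6] r [-0.013  0.025 -0.14 ] dist 36.6 t 8.2667 gp now [553.6  40.7  54.8] F [-4.2  0.2  0.7] op 0.312 rot [-3.140e+00  3.000e-03  1.807e+00]
```

View pics/w11.png

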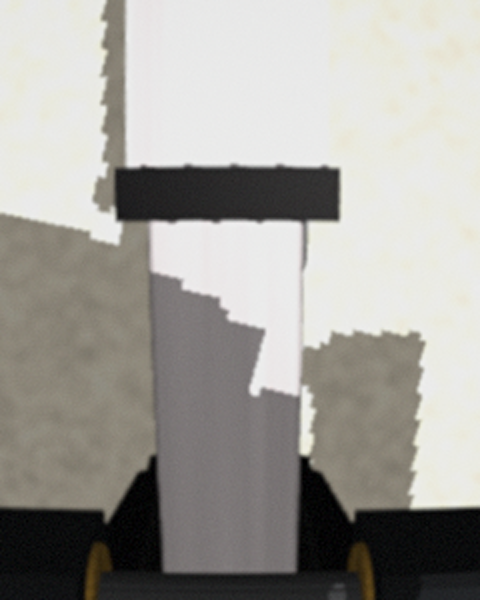

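Call:
play_rows(
  increments=[
    {"dx": 2, "dy": 0, "dz": -1, "rx": 0, "ry": 0, "rz": 0},
    {"dx": 5, "dy": 0, "dz": -1.5, "rx": 0, "ry": 0, "rz": 0},
    {"dx": 8, "dy": 0, "dz": -2, "rx": 0, "ry": 0, "rz": 0},
    {"dx": 11, "dy": 0, "dz": -2, "rx": 0, "ry": 0, "rz": 0},
    {"dx": 14, "dy": 0, "dz": -2, "rx": 0, "ry": 0, "rz": 0},
  ],
)

```text
t: 8.68
eef_pos: [550.2, 54.5, 227.6]
tcp_rot: [-3.139, 0.003, 1.808]
ft_force: [-3.0, -4.9, -4.6]
opening: 0.314
```

```bash
python3 -c "
from h import *
snap('wrist','w12');sv('w12',(200,40,440,340),2)
print(env.state()['moment'])
goto([562,5.6,57.5],1.822)"
```

```text
[-1.04308823  0.46496837  0.13274463]
d [-50.8   0.1  -1.1] r [-0.029  0.027 -0.136] dist 50.8 t 8.7333 gp now [549.6  54.3  56.2] F [-3.5 -3.1 -5.4] op 0.315 rot [-3.139e+00  3.000e-03  1.808e+00]
```

View pics/w12.png

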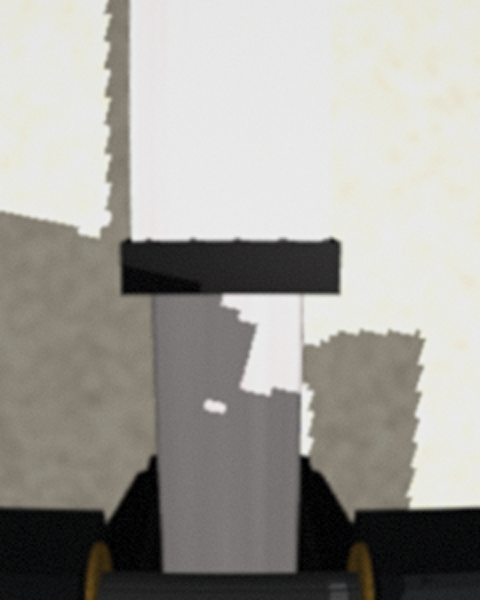

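Call:
play_rows(
  increments=[
    {"dx": 3, "dy": 0.5, "dz": 0, "rx": 0, "ry": 0, "rz": 0},
    {"dx": 7, "dy": 1, "dz": 0, "rx": 0, "ry": 0, "rz": 0},
    {"dx": 11, "dy": 1, "dz": 0, "rx": 0, "ry": 0, "rz": 0},
    {"dx": 15, "dy": 1, "dz": 0, "rx": 0, "ry": 0, "rz": 0},
    {"dx": 19, "dy": 1, "dz": 0, "rx": 0, "ry": 0, "rz": 0},
    {"dx": 22, "dy": 1, "dz": 0, "rx": 0, "ry": 0, "rz": 0},
  ],
)

```text
t: 9.23
eef_pos: [546.3, 75.5, 228.0]
tcp_rot: [-3.14, 0.005, 1.809]
ft_force: [-0.8, -17.9, 6.2]
opening: 0.314
```

```bash
python3 -c "
from h import *
snap('wrist','w13');sv('w13',(200,40,440,340),2)
print(env.state()['moment'])
goto([562,5.6,57.5],1.822)"
```

```text
[-2.57199661  0.24268611  0.26907055]
d [-72.   -1.2  -0.4] r [-0.017  0.049 -0.128] dist 72.0 t 9.2833 gp now [546.1  74.9  56.8] F [ -2.4 -11.6   5.2] op 0.314 rot [-3.14   0.005  1.809]
```

View pics/w13.png

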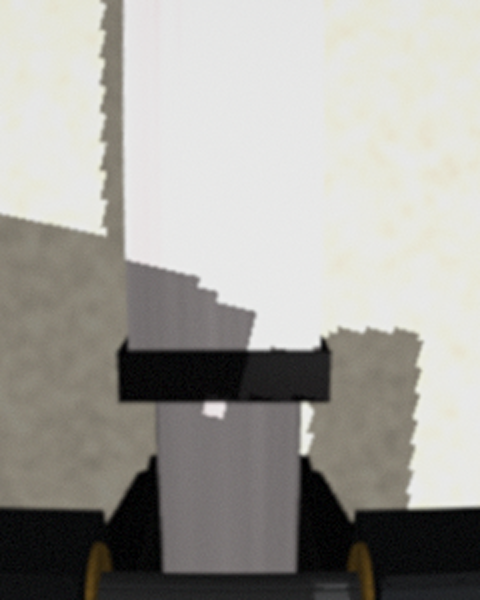

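Call:
play_rows(
  increments=[
    {"dx": 2, "dy": 0, "dz": 0, "rx": 0, "ry": 0, "rz": 0},
    {"dx": 4, "dy": 0, "dz": 0, "rx": 0, "ry": 0, "rz": 0},
    {"dx": 5, "dy": 0, "dz": 0, "rx": 0, "ry": 0, "rz": 0},
    {"dx": 5, "dy": 0, "dz": 0, "rx": 0, "ry": 0, "rz": 0},
  ],
)

```text
t: 9.62
eef_pos: [545.1, 80.0, 228.2]
tcp_rot: [-3.14, 0.007, 1.809]
ft_force: [-2.6, -10.5, 1.8]
opening: 0.312
```

```bash
python3 -c "
from h import *
snap('wrist','w14');sv('w14',(200,40,440,340),2)
print(env.state()['moment'])
goto([562,5.6,57.5],1.822)"
```

```text
[-2.32132933  0.31307508  0.23068552]
d [-76.2  -1.1  -0.1] r [-0.017  0.062 -0.122] dist 76.2 t 9.6667 gp now [545.1  78.8  56.9] F [ -2.5 -10.2   3.1] op 0.312 rot [-3.14   0.006  1.809]
```

View pics/w14.png

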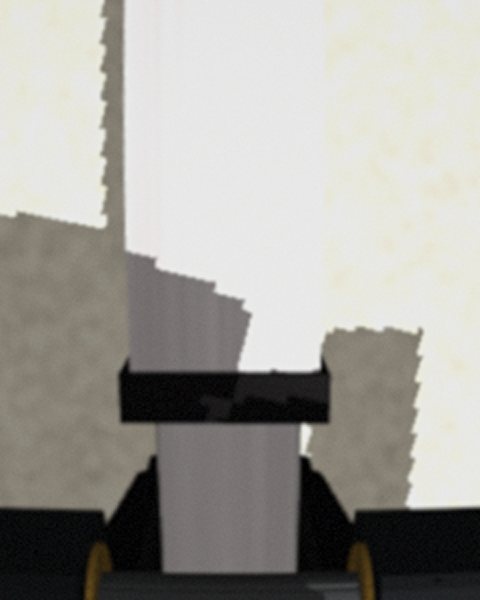

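Call:
play_rows(
  increments=[
    {"dx": 1.5, "dy": 0, "dz": 0, "rx": 0, "ry": 0, "rz": 0},
    {"dx": 2.5, "dy": 0, "dz": 0, "rx": 0, "ry": 0, "rz": 0},
    {"dx": 3, "dy": 0, "dz": 0, "rx": 0, "ry": 0, "rz": 0},
    {"dx": 3, "dy": 0, "dz": 0, "rx": 0, "ry": 0, "rz": 0},
  ],
)

```text
t: 10.0
eef_pos: [544.5, 82.1, 228.3]
tcp_rot: [-3.14, 0.008, 1.81]
ft_force: [-2.2, -10.0, 0.7]
opening: 0.317
```

```bash
python3 -c "
from h import *
snap('wrist','w15');sv('w15',(200,40,440,340),2)
snap('scene','s15');sv('s15',(330,80,490,220),5)
print(env.state()['moment'])
goto([562,5.6,57.5],1.822)"
```

```text
[-2.14915465  0.35541157  0.23105514]
d [-78.5  -1.1   0.1] r [-0.019  0.074 -0.118] dist 78.5 t 10.1 gp now [544.5  80.7  57. ] F [ -1.9 -10.5   0.4] op 0.314 rot [-3.14   0.008  1.81 ]
```

View pics/w15.png

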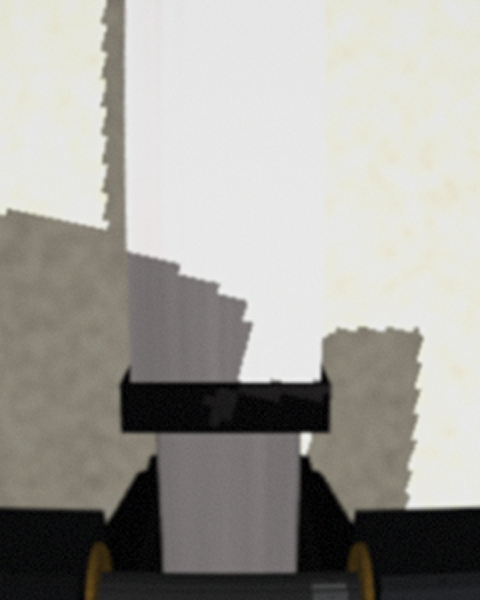

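View pics/s15.png

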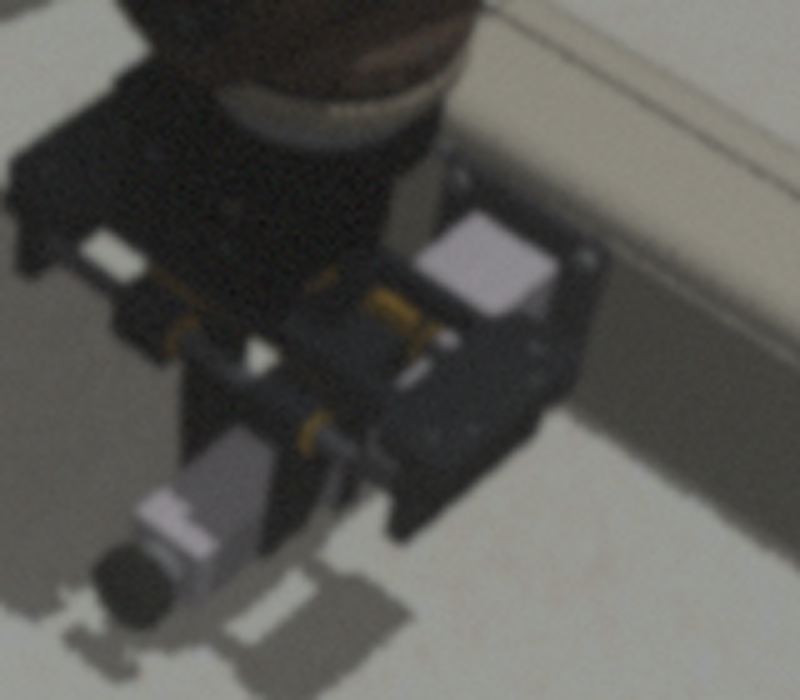

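Call:
play_rows(
  increments=[
    {"dx": 2, "dy": 0, "dz": 0, "rx": 0, "ry": 0, "rz": 0},
    {"dx": 3.5, "dy": 0, "dz": 0, "rx": 0, "ry": 0, "rz": 0},
    {"dx": 3.5, "dy": 0, "dz": 0, "rx": 0, "ry": 0, "rz": 0},
    {"dx": 3.5, "dy": 0, "dz": 0, "rx": 0, "ry": 0, "rz": 0},
  ],
)

```text
t: 10.43
eef_pos: [543.9, 85.1, 228.4]
tcp_rot: [-3.14, 0.009, 1.81]
ft_force: [-1.0, -5.6, 0.7]
opening: 0.314
```

```bash
python3 -c "
from h import *
snap('wrist','w16');sv('w16',(300,60,440,260),3)
print(env.state()['moment'])
goto([562,5.6,57.5],1.822)"
```

```text
[-1.42599563  0.15662595  0.09963477]
d [-81.5  -1.2   0.3] r [-0.013  0.081 -0.118] dist 81.5 t 10.4833 gp now [544.   83.6  57.1] F [-0.7 -5.9  0.2] op 0.316 rot [-3.14   0.009  1.81 ]
```

View pics/w16.png

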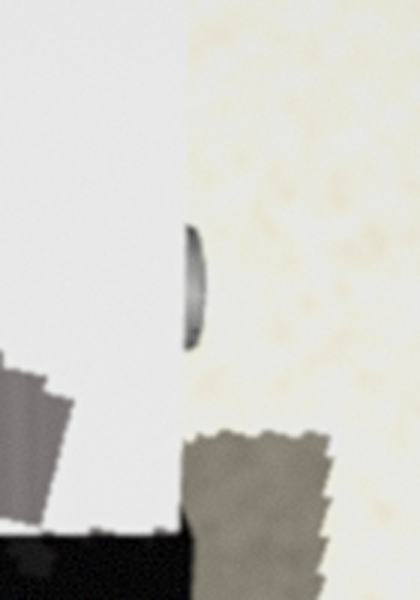

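The button shows outside the socket wall at crop (193,285), so it has popped through the hole. Releasing and withdrawing.

Call:
play_rows(
  increments=[
    {"dx": 0, "dy": 0, "dz": 0, "rx": 0, "ry": 0, "rz": 0},
    {"dx": 0, "dy": 0, "dz": 0, "rx": 0, "ry": 0, "rz": 0},
    {"dx": 0, "dy": 0, "dz": 0, "rx": 0, "ry": 0, "rz": 0},
    {"dx": 0, "dy": 0, "dz": 0, "rx": 0, "ry": 0, "rz": 0},
    {"dx": 0, "dy": 0, "dz": 0, "rx": 0, "ry": 0, "rz": 0},
  ],
  fingers=0.6,
)

```text
t: 10.9
eef_pos: [543.9, 85.2, 228.4]
tcp_rot: [-3.141, 0.008, 1.81]
ft_force: [1.0, -0.7, -0.0]
opening: 0.578
```

Call:
play_rows(
  increments=[
    {"dx": 0, "dy": 0, "dz": -10, "rx": 0, "ry": 0, "rz": 0},
    {"dx": 0, "dy": 0, "dz": -30, "rx": 0, "ry": 0, "rz": 0},
    {"dx": 0, "dy": 0, "dz": -60, "rx": 0, "ry": 0, "rz": 0},
    {"dx": -20, "dy": 0, "dz": -95, "rx": 0, "ry": 0, "rz": 0},
    {"dx": -45, "dy": 0, "dz": -125, "rx": 0, "ry": 0, "rz": 0},
    {"dx": -75, "dy": 0, "dz": -140, "rx": 0, "ry": 0, "rz": 0},
    {"dx": -90, "dy": 0, "dz": -140, "rx": 0, "ry": 0, "rz": 0},
    {"dx": -90, "dy": 0, "dz": -140, "rx": 0, "ry": 0, "rz": 0},
  ],
)

```text
t: 11.57
eef_pos: [565.4, -3.3, 371.2]
tcp_rot: [3.139, 0.01, 1.807]
ft_force: [-1.4, 0.5, -0.5]
opening: 0.601
```

```bash
python3 -c "
from h import *
snap('wrist','w17')
snap('scene','s17')
snap('top','t17')
goto([562,5.6,57.5],1.822)"
```

```text
d [  7.7  -0.9 140.2] r [-0.017  0.077 -0.12 ] dist 140.4 t 11.7167 gp now [564.7  -2.  197.8] F [ 0.4 -0.5 -0.3] op 0.598 rot [-3.14   0.008  1.809]
```

View pics/w17.png

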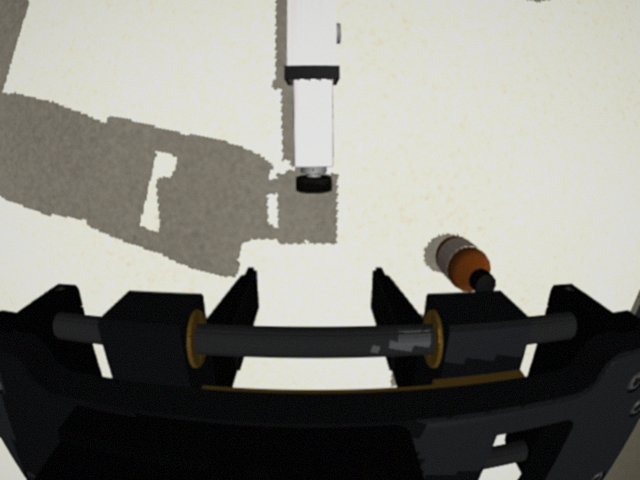

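View pics/s17.png

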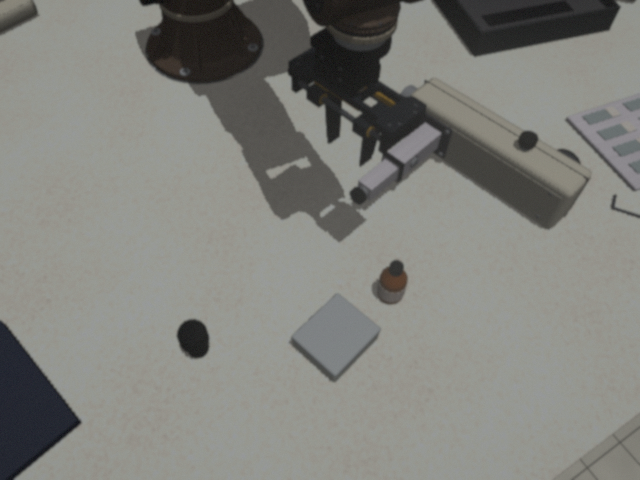

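The button is out at (338,33) in the wrist view, with the leg straight out of the socket. The slide box, oil bottle and eyepiece are where they were. One close-up before I hand in.

```bash
python3 -c "
from lat import *
sv('w17',(270,0,360,200),3,'w17a')
sv('s17',(340,110,460,220),6,'s17a')
sv('w17',(310,0,360,90),6,'w17b')
"
```

```text
(no output)
```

View pics/s17a.png

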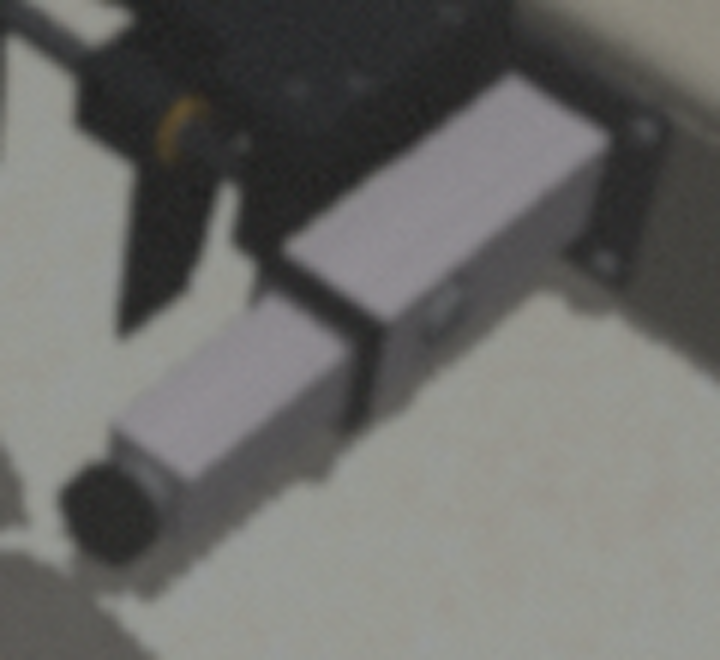

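View pics/w17b.png

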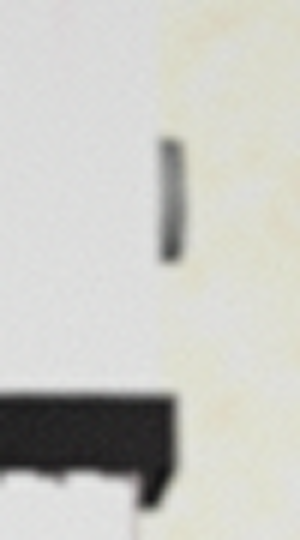

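```bash
python3 -c "
from cell import env
print(env.job_done())"
```

```text
the job is handed in; nothing more can be done
None
```

The leg is in the bridge's socket with its button sprung out through the side hole, and I handed the job in at about 11.7 s of the 48 s. No verdict came back.

**What I did:** I gripped the rear half of the button flush and pushed that end in until the pads met the rim, which gave about 20 N. I let go and re-gripped 58 mm farther back. Then I pushed the leg in, at up to about 18 N, until the force fell and the button popped out, and withdrew.

**Last checks:**
- **Button:** it stands about 3.6 mm proud of the socket wall, against roughly 3.5 mm expected when fully out. It was seen in the hole in both the wrist and scene views.
- **Leg:** it looks in line with the socket in both views. I did not measure the angle numerically, nor the stage-1 condition of the button being held down short of the hole. In the pictures the rim was holding the button partly in, and the leg then slid smoothly past that range.
- **Robot and bystanders:** the gripper is clear of everything with the wrist force near zero. By eye, the slide box, oil bottle and eyepiece look to be where they started.

**What disagreed:**
- My first fits from the fixed cameras were 4–8 mm off along the leg and the socket axis. I used the wrist-camera measurements instead.
- The leg turned about 1° in the first grasp, and I corrected that before inserting it.
- The first move call was refused as invalid and moved nothing.

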